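# Ease open the relic case with the lifting blade

### The arm

A 6-joint arm with a two-finger parallel gripper is mounted at the origin on the work surface. World frame = base frame: x ahead of the robot, y to its left, z up, the work surface at z = 0. Lengths are in m, angles in degrees, forces in N, time in s.
With the tool pointing down it reaches from about 0.35 to 0.875 m from the base axis. Payload 4.2 kg.
Tool frame: the origin (TCP) lies on the centre line of the jaws, within the pads' length; the fingertips stand 19 mm ahead of it and the grasp point (between the pads) is the TCP; x points along the fingers, y is the direction in which the jaws open and shut, and the axes are right-handed (so a half turn about x gives the same grasp; the last joint's range is limited). The gripper opens to 87 mm and grips with 3 to 60 N. Pads are 19 mm wide; open, the fingers measure 117 mm over their backs; the gripper's body (75 mm by 190 mm) begins 51 mm behind the grasp point.
Start: joints at [-53.824, 22.042, 0.453, 0, -68.411, -14.817], TCP at [0.228, -0.582, 0.242] pointing down, gripper open.
Joint ranges: [-179.83, 179.83], [-69.29, 118.12], [-61.27, 80.66], [-181.25, 117.63], [-171.15, -9.14], [-177.46, 177.46]. Speed limits (degrees/s): [159.86, 159.86, 180, 180, 180, 180].

### API

Orientations are given as a 3x3 rotation matrix whose columns are the frame's x, y, z axes.
In Python, from station import r, viewer, job, spotter gives the robot as it stands.
- The arm moves only by the tool play_rows, never from a script. Its argument "commands" is a list of rows, each an object of numbers: "fingers": the gripper command: -1 is fully open, 1 is shut, values between are in proportion; "tx", "ty", "tz": the shift along the tool's x, y, z normalised to -1 to 1, where 1 is 750 mm; "ax", "ay", "az": the turn, a rotation vector about the tool's x, y, z normalised to -1 to 1, where 1 is pi rad. In form: [{"fingers": .., "tx": .., "ty": .., "tz": .., "ax": .., "ay": .., "az": ..}, ...]. A call has 1 to 5 rows; each row is the pose to reach, as a shift and turn from the pose commanded when the call began, along the tool's axes at that moment, turning the shorter way round; what a row does not reach only later rows make up. A row lasts 1/12 s, in which the tool goes at most 41.7 mm and 7.16 degrees, less where a joint would pass 70% of its speed; a pose out of reach is approached as far as the arm can. A call with a number of a shift or a turn outside -1 to 1 is refused whole. A call with a gripper value outside its range is refused whole. The fingers move at their own pace and stop on an object; the grip force is fixed at half the most. Time passes only in rows, so rows that repeat a pose let the fingers close. It gives the time, the measured TCP pose, the force and the opening at its end, in the units of the state.
- r.sense(): the state, without advancing time (a new reading comes with each control period).
- viewer.capture(name): name is "side" or "top"; returns a dict with "image" (384x512x3 uint8, red, green, blue), "fx", "fy", "cx", "cy" (pixels), "R" (3x3) and "t" (3): a world point X has camera coordinates R X + t. Camera axes: x right, y down, z forward; pixel columns grow to the right and rows downward; lengths in m; the calibration is good to about 2 mm. A picture is of the moment at which its call begins. There is no depth.
- job.finish_job(): hands the job in, once; it reports no verdict.
Trained networks look in a picture, given as the dict that the camera call returned (one of the last four; its "shot" number tells which), for a name from the list of things; names that differ only in an ending like _2 or _b are one class to them, and where a whole thing is asked for, a point or a joint stands for the part that bears it (a point fixed in the world has none). Each returns a list of dicts, best first, with "score" (0 to 1); they miss things now and then, are a little off and sometimes report something else, mostly with a low value. They report only what shows in the picture. A call takes as long as a camera call. They do not tell look-alikes from the thing itself.
- spotter.find_in(name, picture): "uv" ([column, row] in pixels, amid what is visible of it).
- spotter.silhouettes(name, picture): "region" (384x512 bool, what is visible of it) and "uv" ([column, row] in pixels, amid what is visible of it).
The state is a dict: "time_s": time; "joints": joint angles; "joint_velocities": joint speeds; "effort": joint torques, N m; "tcp_pos": TCP position; "ee_rot": TCP orientation; "wrist_force": force on the tool from outside, world axes, zero at the start; "moment": the same for the moment, N m; "gripper_width": opening from 0.0 (shut) to 1.0 (fully open).
Only numpy, scipy, OpenCV 4.12 (cv2) and the standard library are available. Lean on these libraries where they do the work, as an engineer would, in place of code of your own. Each camera call takes 0.05 s, during which the arm holds its last target. There are 200 camera calls.

### The job

Pick up the flat lifting blade and slide it level into the narrow gap under the front edge of the blue lid (feel for its height, which the levelling screws change), until the red band on the blade reaches the lid's edge but no deeper, as there is a glass bottle behind. Then raise the lid with the blade alone until it stands open at about 40 degrees (it stays where it is left), draw the blade out and lay it flat on the black pad again. Be gentle: do not ram the case, keep the hand off case and lid, and leave everything else alone.

Things in the scene. Friction and masses are not known exactly. Their poses are not given: they have to be found in the camera images.
- lifter: Lifting blade (sizes in mm): flat steel, x -25 to +115, 40 wide, 5 thick (last 15 mm at the tip 3 thick), with an upright wooden handle block 22 (x) by 36 (y) rising to z = 80. Origin: blade's underside, under the handle's middle; x to the tip, z up. Red band across the blade 30 to 38 mm behind the tip. 160 g. Starts flat on the black pad.
- lifter_tip (a point): Middle of the blade's tip edge: 115 mm ahead of the lifter's origin, 2.5 mm above the blade's underside.
- case: White case (in mm), fixed in place, on levelling screws: its upper part is set 0 to 12 higher each time, which this pose does not tell. Origin on the bench; x from front to hinge. x -120 to +85, 200 wide. Front: level step, top at z = 60 (to 72), x -120 to -75. The lid's front edge is over it at x = -87, underside 8.5 above the step: the gap, 180 wide between side walls.
- lid (a joint): Opening angle of the blue lid in rad: 0 shut (level), grows as its front edge rises, to 1.3. Lid 172 (x) x 200 x 8 mm, 250 g. Hinge axis parallel to the case's y, at the lid's far lower edge: case x = +85 mm, 8.5 mm above the height of the step. The stiff hinge holds it where it is left; 3 to 5 N at the front edge raise it.
- vial: Small green glass bottle, 40 mm thick and 127 mm long, lying along y in foam inside the case, its nearest side 92 mm behind the lid's front edge. Not to be disturbed. Origin: on its underside.
- pad: Black rubber pad, 220 mm (x) by 150 mm (y), 6 mm thick, fixed to the bench to the left or right of the case. Origin: middle of its underside, on the bench.
- brush: Brush, 170 mm, lying in the steel tool tray on the other side of the case (tray 230 x 150 x 22 mm). Leave alone.
- spatula: Spatula, 180 mm, in the same tray. Leave alone.
- jar: Amber jar with lid, 64 mm wide, 100 mm high, behind the case. Leave alone.
- dish: White dish, 90 mm wide, 18 mm high, behind the case. Leave alone.
- beaker: Glass beaker, 70 mm wide, 100 mm high, at the left of the bench. Leave alone.
There are look-alikes about, which are no part of the job. Leave any purple, turquoise or yellow look-alike of the lifter alone.

How it is judged:
By the outcome, as a careful person would: the job done as asked, in the order asked, and still so for the second after the job is handed in, with the robot touching nothing.
It also fails if it takes over 72 s, if anything falls off the work surface, if the arm or the gripper's body presses on something with over 40 N, if the wrist force passes 120 N, or if a joint passes its speed limit or range.

## Working session

There is one attempt and no reset: what is moved stays moved. The work goes in short steps, Python scripts to look and compute and a tool call to move; the robot and the scene stay as the last step left them, time stands still between calls to the robot, and variables do not carry over. Pictures are saved under pics/ and viewed, about 8 in all and at most 12, crops included, and the job is handed in when it is done.

Besides the shell and the picture viewer there is one more tool, called after "Call:" as name(argument=value, ...), one argument or row to a line, values as JSON. play_rows: Moves the arm, as the interface text tells. Its arguments: {"type":"object","properties":{"commands":{"type":"array"}},"required":["commands"]}

```bash
mkdir -p pics; ls
python3 - <<'E'
from station import r,viewer,job,spotter
import cv2,numpy as np
for n in("top","side"):
    p=viewer.capture(n); cv2.imwrite(f"pics/{n}0.png",cv2.resize(p["image"][:,:,::-1],(800,600),interpolation=cv2.INTER_CUBIC))
    print(n,p["fx"],p["fy"],p["cx"],p["cy"],np.round(p["R"],4).tolist(),np.round(p["t"],4).tolist())
    for k in("lifter","lifter_tip","case","lid","pad"):
        print(k,[(np.round(d["uv"],1).tolist(),round(d["score"],2)) for d in spotter.find_in(k,p)])
s=r.sense();print(s)
E
```

```text
pics
top 374.32381242838966 374.32381242838966 256.95142563606123 187.36828239298697 [[0.0128, -0.9999, 0.0075], [-0.9838, -0.0139, -0.1787], [0.1787, -0.0051, -0.9839]] [0.0523, 0.5219, 1.2432]
lifter [([181.9, 255.8], 0.93), ([310.3, 236.7], 0.89), ([186.3, 186.9], 0.86), ([231.7, 243.7], 0.67), ([353.0, 164.5], 0.49)]
lifter_tip [([176.4, 257.4], 0.78), ([185.0, 185.3], 0.67), ([231.3, 242.9], 0.64), ([309.4, 241.9], 0.63), ([196.2, 182.4], 0.6)]
case [([268.5, 157.7], 0.89)]
lid [([266.1, 154.8], 0.94), ([186.7, 185.7], 0.65)]
pad [([195.7, 184.3], 0.94)]
side 412.511749064879 412.511749064879 262.248432139789 194.6035056266626 [[-0.8644, -0.5025, -0.0173], [-0.2369, 0.4373, -0.8675], [0.4435, -0.7458, -0.4971]] [0.4787, 0.1685, 1.0207]
lifter [([347.5, 200.9], 0.81), ([301.8, 302.1], 0.79), ([216.4, 260.2], 0.78), ([319.5, 253.6], 0.57)]
lifter_tip [([204.5, 271.9], 0.72), ([349.4, 201.0], 0.68), ([303.3, 301.8], 0.62), ([215.6, 259.2], 0.59)]
case [([239.9, 195.5], 0.91)]
lid [([236.0, 181.8], 0.56)]
pad [([199.7, 268.2], 0.97)]
{'time_s': 0.6, 'joints': array([-5.38249996e+01,  2.20408111e+01,  4.52601757e-01,  4.14490676e-04,
       -6.84106362e+01, -1.48170533e+01]), 'joint_velocities': array([-0.07542431,  0.01232689,  0.01381177, -0.02057704, -0.03751978,
       -0.03159789]), 'effort': array([ 2.50667172e-04, -3.90209591e+01,  1.87535334e+01,  4.22256991e+00,
        1.53817161e-02, -2.56520582e-05]), 'tcp_pos': array([ 0.22763983, -0.58204971,  0.24156014]), 'ee_rot': array([[ 6.46281268e-06, -3.64195806e-01,  9.31322401e-01],
       [-2.02347066e-05,  9.31322401e-01,  3.64195806e-01],
       [-1.00000000e+00, -2.11987648e-05, -1.35043306e-06]]), 'wrist_force': array([-0.14479014, -0.38627689, -0.21442592]), 'moment': array([-0.022482  ,  0.02213287,  0.01062399]), 'gripper_width': 1.0000215371018946}
```

View pics/top0.png

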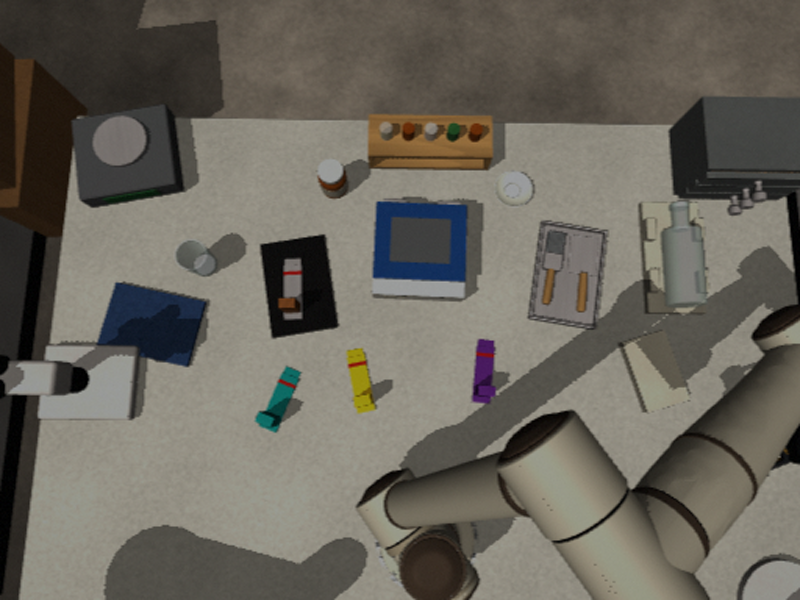

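View pics/side0.png

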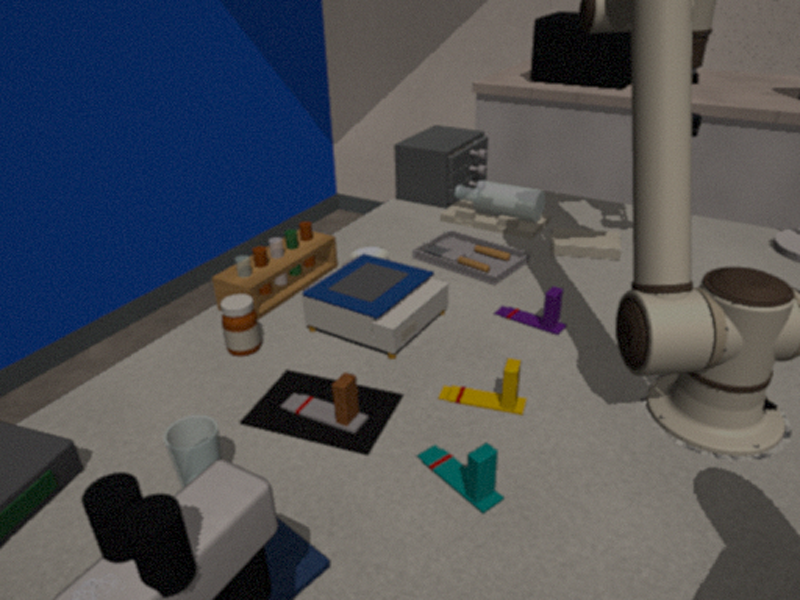

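The candidates are steel/wood on the black pad at (290,290), turquoise at (280,400), yellow at (360,380) and purple at (485,370), all in 800-px top view pixels. Only the steel one with the wooden handle on the pad fits the description. Next I fit poses to the silhouettes and confirm in an enlarged crop.

```bash
cat > h.py <<'E'
from station import r,viewer,job,spotter
import cv2,numpy as np
from scipy.optimize import minimize
def box(x0,x1,y0,y1,z0,z1): return np.array([[x,y,z] for x in(x0,x1) for y in(y0,y1) for z in(z0,z1)])/1000
LIFT=[box(-25,115,-20,20,0,5),box(-11,11,-18,18,0,80)]
PAD=[box(-110,110,-75,75,0,6)]
def LID(h): return [box(-87,85,-100,100,68.5+h,76.5+h)]
def W(P,x,y,z,yaw):
    c,s=np.cos(yaw),np.sin(yaw); return P@np.array([[c,s,0],[-s,c,0],[0,0,1]])+[x,y,z]
def proj(p,X):
    c=X@p["R"].T+p["t"]; return np.c_[p["fx"]*c[:,0]/c[:,2]+p["cx"],p["fy"]*c[:,1]/c[:,2]+p["cy"]]
def world(p,uv,z):
    d=np.r_[(uv[0]-p["cx"])/p["fx"],(uv[1]-p["cy"])/p["fy"],1]; R=np.array(p["R"]); o=-R.T@p["t"]; d=R.T@d
    return o+d*(z-o[2])/d[2]
S=4
def render(p,parts,pose):
    m=np.zeros((384*S,512*S),np.uint8)
    for P in parts:
        q=cv2.convexHull(((proj(p,W(P,*pose))+.5)*S*16).astype(np.int32)); cv2.fillConvexPoly(m,q,1,shift=4)
    return m
def fit(views,parts_of,x0,steps):
    big=[(p,cv2.resize(m.astype(np.uint8),None,fx=S,fy=S,interpolation=cv2.INTER_NEAREST)) for p,m in views]
    def cost(v):
        parts,pose=parts_of(v)
        c=0
        for p,m in big:
            k=render(p,parts,pose); c+=1-(k&m).sum()/(k|m).sum()
        return c/len(big)
    x0=np.array(x0,float); sim=np.vstack([x0]+[x0+np.eye(len(x0))[i]*steps[i] for i in range(len(x0))])
    for _ in range(2):
        o=minimize(cost,x0,method="Nelder-Mead",options=dict(initial_simplex=sim,xatol=1e-5,fatol=1e-5,maxiter=400)); x0=o.x
        sim=np.vstack([x0]+[x0+np.eye(len(x0))[i]*steps[i]*-.5 for i in range(len(x0))])
    return o.x,o.fun
def pick(name,p,uv):
    c=spotter.silhouettes(name,p); d=min(c,key=lambda d:np.hypot(*(np.array(d["uv"])-uv))); return d["region"]
def outline(img,p,parts,pose,k,x0,y0,col):
    for P in parts:
        q=((cv2.convexHull(proj(p,W(P,*pose)).astype(np.float32))+.5-[x0,y0])*k).astype(np.int32); cv2.polylines(img,[q],1,col,1)
E
cat > m.py <<'E'
from h import *
T=viewer.capture("top");Sd=viewer.capture("side")
x0=world(T,(186,187),.03); 
lv=[(T,pick("lifter",T,(186,187))),(Sd,pick("lifter",Sd,(216,260)))]
pv=[(T,pick("pad",T,(195,184))),(Sd,pick("pad",Sd,(200,268)))]
dv=[(T,pick("lid",T,(266,155))),(Sd,pick("lid",Sd,(236,182)))]
res={}
yaw0=0.05
L,f=fit(lv,lambda v:(LIFT,(v[0],v[1],.006,v[2])),[x0[0]-.02,x0[1],yaw0],[.02,.02,.15]);print("lifter",L.round(4),np.degrees(L[2]),f)
pd,f=fit([(a,cv2.morphologyEx(((m|l)*1).astype(np.uint8),cv2.MORPH_CLOSE,np.ones((5,5)))) for (a,m),(b,l) in zip(pv[:1],lv[:1])],lambda v:(PAD,(v[0],v[1],0,v[2])),[x0[0],x0[1],.1],[.02,.02,.15]);print("pad",pd.round(4),np.degrees(pd[2]),f)
c0=world(T,(266,155),.08)
D,f=fit(dv,lambda v:(LID(v[3]*1000),(v[0],v[1],0,v[2])),[c0[0],c0[1],0,.006],[.02,.02,.1,.006]);print("case",D.round(4),np.degrees(D[2]),f)
D2,f=fit(dv[:1],lambda v:(LID(D[3]*1000),(v[0],v[1],0,v[2])),D[:3],[.01,.01,.1]);print("case top only",D2.round(4),f)
np.savez("fit.npz",L=L,pd=pd,D=D)
out=[]
for p,(a,b) in((T,(160,110)),(Sd,(150,150))):
    k=4 if p is T else 4
    im=cv2.resize(np.ascontiguousarray(p["image"][b:b+130,a:a+150,::-1]),None,fx=k,fy=k,interpolation=cv2.INTER_CUBIC); im=np.clip(im*1.4,0,255).astype(np.uint8)
    outline(im,p,LIFT,(L[0],L[1],.006,L[2]),k,a,b,(0,255,0)); outline(im,p,PAD,(pd[0],pd[1],0,pd[2]),k,a,b,(0,255,255)); outline(im,p,LID(D[3]*1000),(D[0],D[1],0,D[2]),k,a,b,(255,0,255)); out.append(im)
cv2.imwrite("pics/f1.png",cv2.resize(np.vstack(out),(450,600+0)) if 0 else cv2.resize(np.hstack(out),(800,347),interpolation=cv2.INTER_AREA))
E
python3 m.py
```

```text
lifter [0.4893 0.3069 0.0528] 3.024010302501737 0.06609054030269162
pad [0.5438 0.2986 0.1802] 10.324371648362655 0.037165890877681296
case [ 0.6318  0.023  -0.0262  0.009 ] -1.5033898816431595 0.03848487278173435
case top only [ 0.6321  0.0236 -0.0236] 0.02291895083073292
```

View pics/f1.png

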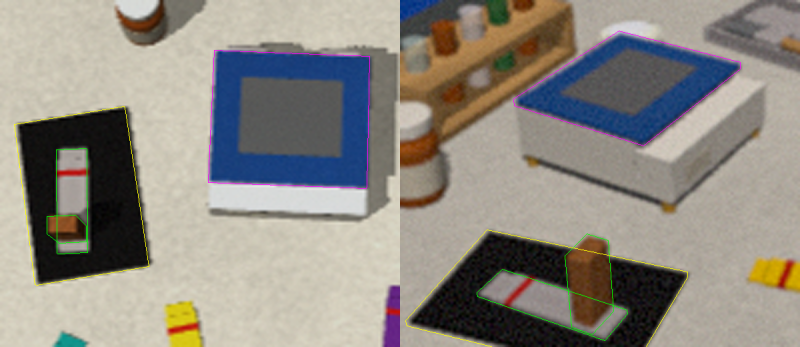

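```bash
cat > go.py <<'E'
import sys; from h import *
from scipy.spatial.transform import Rotation as Ro
# go.py x y z yaw(deg of lifter x): tool x down, tool y = -lifter x ; prints row numbers
def cmd(x,y,z,yaw):
    s=r.sense(); R=np.array(s["ee_rot"]); a=np.radians(yaw); 
    ty=-np.array([np.cos(a),np.sin(a),0]); tx=np.array([0,0,-1.]); G=np.c_[tx,ty,np.cross(tx,ty)]
    t=R.T@(np.array([x,y,z])-s["tcp_pos"])/.75; w=Ro.from_matrix(R.T@G).as_rotvec()/np.pi
    print("t",s["time_s"].__round__(2),"tcp",s["tcp_pos"].round(4),"F",np.round(s["wrist_force"],1),"w",round(s["gripper_width"],3)); print("txyz",t.round(4),"axyz",w.round(4))
if __name__=="__main__": cmd(*map(float,sys.argv[1:5]))
E
python3 go.py .489 .307 .2 3
```

```text
t 1.0 tcp [ 0.2276 -0.582   0.2416] F [-0.6 -0.7  0.3] w 1.001
txyz [0.0554 0.9771 0.7563] axyz [-0.398  0.     0.   ]
```

Call:
play_rows(
  commands=[
    {"fingers":-1,"tx":0.055,"ty":0.977,"tz":0.756,"ax":0,"ay":0,"az":0},
    {"fingers":-1,"tx":0.055,"ty":0.977,"tz":0.756,"ax":0,"ay":0,"az":0},
    {"fingers":-1,"tx":0.055,"ty":0.977,"tz":0.756,"ax":0,"ay":0,"az":0},
    {"fingers":-1,"tx":0.055,"ty":0.977,"tz":0.756,"ax":0,"ay":0,"az":0},
    {"fingers":-1,"tx":0.055,"ty":0.977,"tz":0.756,"ax":0,"ay":0,"az":0},
  ],
)

```text
time_s: 1.42
tcp_pos: [0.2864, -0.3807, 0.2323]
ee_rot: [[0.0, -0.364, 0.932], [-0.0, 0.932, 0.364], [-1.0, -0.0, 0.0]]
wrist_force: [1.0, 0.3, -0.2]
gripper_width: 1.002
```

Call:
play_rows(
  commands=[
    {"fingers":-1,"tx":0.043,"ty":0.76,"tz":0.588,"ax":0,"ay":0,"az":0},
    {"fingers":-1,"tx":0.043,"ty":0.76,"tz":0.588,"ax":0,"ay":0,"az":0},
    {"fingers":-1,"tx":0.043,"ty":0.76,"tz":0.588,"ax":0,"ay":0,"az":0},
    {"fingers":-1,"tx":0.043,"ty":0.76,"tz":0.588,"ax":0,"ay":0,"az":0},
    {"fingers":-1,"tx":0.043,"ty":0.76,"tz":0.588,"ax":0,"ay":0,"az":0},
  ],
)

```text
time_s: 1.83
tcp_pos: [0.3451, -0.1809, 0.2233]
ee_rot: [[0.001, -0.364, 0.931], [-0.0, 0.931, 0.364], [-1.0, -0.001, 0.001]]
wrist_force: [2.1, -0.4, 0.1]
gripper_width: 0.998
```

Call:
play_rows(
  commands=[
    {"fingers":-1,"tx":0.031,"ty":0.54,"tz":0.42,"ax":0,"ay":0,"az":0},
    {"fingers":-1,"tx":0.031,"ty":0.54,"tz":0.42,"ax":0,"ay":0,"az":0},
    {"fingers":-1,"tx":0.031,"ty":0.54,"tz":0.42,"ax":0,"ay":0,"az":0},
    {"fingers":-1,"tx":0.031,"ty":0.54,"tz":0.42,"ax":0,"ay":0,"az":0},
    {"fingers":-1,"tx":0.031,"ty":0.54,"tz":0.42,"ax":0,"ay":0,"az":0},
  ],
)

```text
time_s: 2.25
tcp_pos: [0.4042, 0.0191, 0.2141]
ee_rot: [[0.002, -0.365, 0.931], [0.001, 0.931, 0.365], [-1.0, -0.0, 0.002]]
wrist_force: [0.8, -0.1, 0.4]
gripper_width: 1.002
```

```bash
python3 go.py .489 .307 .2 3
```

```text
t 2.25 tcp [0.4042 0.0191 0.2141] F [ 0.8 -0.1  0.4] w 1.002
txyz [0.0192 0.3162 0.2454] axyz [-0.3977  0.0005  0.0004]
```

Call:
play_rows(
  commands=[
    {"fingers":-1,"tx":0.019,"ty":0.316,"tz":0.245,"ax":-0.398,"ay":0,"az":0},
    {"fingers":-1,"tx":0.019,"ty":0.316,"tz":0.245,"ax":-0.398,"ay":0,"az":0},
    {"fingers":-1,"tx":0.019,"ty":0.316,"tz":0.245,"ax":-0.398,"ay":0,"az":0},
    {"fingers":-1,"tx":0.019,"ty":0.316,"tz":0.245,"ax":-0.398,"ay":0,"az":0},
    {"fingers":-1,"tx":0.019,"ty":0.316,"tz":0.245,"ax":-0.398,"ay":0,"az":0},
  ],
)

```text
time_s: 2.67
tcp_pos: [0.4631, 0.2187, 0.2038]
ee_rot: [[0.001, -0.844, 0.536], [0.0, 0.536, 0.844], [-1.0, -0.0, 0.001]]
wrist_force: [0.6, -0.1, 0.7]
gripper_width: 0.999
```

```bash
python3 go.py .489 .307 .15 3
```

```text
t 2.67 tcp [0.4631 0.2187 0.2038] F [ 0.6 -0.1  0.7] w 0.999
txyz [0.0718 0.034  0.1178] axyz [-1.968e-01  1.000e-04  1.000e-04]
```

Call:
play_rows(
  commands=[
    {"fingers":-1,"tx":0.07,"ty":0.034,"tz":0.118,"ax":-0.197,"ay":0,"az":0},
    {"fingers":-1,"tx":0.07,"ty":0.034,"tz":0.118,"ax":-0.197,"ay":0,"az":0},
    {"fingers":-1,"tx":0.07,"ty":0.034,"tz":0.118,"ax":-0.197,"ay":0,"az":0},
    {"fingers":-1,"tx":0.07,"ty":0.034,"tz":0.118,"ax":-0.197,"ay":0,"az":0},
    {"fingers":-1,"tx":0.07,"ty":0.034,"tz":0.118,"ax":-0.197,"ay":0,"az":0},
  ],
)

```text
time_s: 3.08
tcp_pos: [0.4893, 0.3058, 0.1494]
ee_rot: [[-0.002, -0.999, -0.054], [-0.002, -0.054, 0.999], [-1.0, 0.002, -0.002]]
wrist_force: [-0.5, -0.1, 0.6]
gripper_width: 1.001
```

```bash
python3 go.py .489 .307 .06 3
```

```text
t 3.08 tcp [0.4893 0.3058 0.1494] F [-0.5 -0.1  0.6] w 1.001
txyz [1.192e-01 1.000e-04 1.800e-03] axyz [ 0.0004 -0.0006 -0.0006]
```

Call:
play_rows(
  commands=[
    {"fingers":-1,"tx":0.04,"ty":0,"tz":0.001,"ax":0,"ay":0,"az":0},
    {"fingers":-1,"tx":0.08,"ty":0,"tz":0.002,"ax":0,"ay":0,"az":0},
    {"fingers":-1,"tx":0.119,"ty":0,"tz":0.002,"ax":0,"ay":0,"az":0},
    {"fingers":-1,"tx":0.119,"ty":0,"tz":0.002,"ax":0,"ay":0,"az":0},
    {"fingers":0,"tx":0.119,"ty":0,"tz":0.002,"ax":0,"ay":0,"az":0},
  ],
)

```text
time_s: 3.5
tcp_pos: [0.4891, 0.3056, 0.061]
ee_rot: [[-0.002, -0.999, -0.046], [-0.003, -0.046, 0.999], [-1.0, 0.002, -0.003]]
wrist_force: [0.6, 0.1, 1.1]
gripper_width: 0.974
```

Call:
play_rows(
  commands=[
    {"fingers":0.3,"tx":0,"ty":0,"tz":0,"ax":0,"ay":0,"az":0},
    {"fingers":0.5,"tx":0,"ty":0,"tz":0,"ax":0,"ay":0,"az":0},
    {"fingers":1,"tx":0,"ty":0,"tz":0,"ax":0,"ay":0,"az":0},
    {"fingers":1,"tx":0,"ty":0,"tz":0,"ax":0,"ay":0,"az":0},
    {"fingers":1,"tx":0,"ty":0,"tz":0,"ax":0,"ay":0,"az":0},
  ],
)

```text
time_s: 3.92
tcp_pos: [0.4898, 0.3065, 0.063]
ee_rot: [[0.001, -0.999, -0.046], [0.001, -0.046, 0.999], [-1.0, -0.001, 0.001]]
wrist_force: [-0.7, -0.3, -0.0]
gripper_width: 0.633
```

Call:
play_rows(
  commands=[
    {"fingers":1,"tx":0,"ty":0,"tz":0,"ax":0,"ay":0,"az":0},
    {"fingers":1,"tx":0,"ty":0,"tz":0,"ax":0,"ay":0,"az":0},
    {"fingers":1,"tx":0,"ty":0,"tz":0,"ax":0,"ay":0,"az":0},
  ],
)

```text
time_s: 4.17
tcp_pos: [0.4895, 0.3062, 0.062]
ee_rot: [[0.0, -0.999, -0.046], [0.0, -0.046, 0.999], [-1.0, -0.0, 0.0]]
wrist_force: [-0.1, 0.6, -0.2]
gripper_width: 0.407
```

Call:
play_rows(
  commands=[
    {"fingers":1,"tx":0,"ty":0,"tz":0,"ax":0,"ay":0,"az":0},
    {"fingers":1,"tx":0,"ty":0,"tz":0,"ax":0,"ay":0,"az":0},
    {"fingers":1,"tx":0,"ty":0,"tz":0,"ax":0,"ay":0,"az":0},
    {"fingers":1,"tx":0,"ty":0,"tz":0,"ax":0,"ay":0,"az":0},
    {"fingers":1,"tx":0,"ty":0,"tz":0,"ax":0,"ay":0,"az":0},
  ],
)

```text
time_s: 4.58
tcp_pos: [0.4896, 0.3062, 0.0619]
ee_rot: [[0.0, -0.999, -0.046], [0.0, -0.046, 0.999], [-1.0, -0.0, 0.0]]
wrist_force: [0.6, 0.5, -0.7]
gripper_width: 0.247
```

Call:
play_rows(
  commands=[
    {"fingers":1,"tx":0,"ty":0,"tz":0,"ax":0,"ay":0,"az":0},
    {"fingers":1,"tx":0,"ty":0,"tz":0,"ax":0,"ay":0,"az":0},
    {"fingers":1,"tx":0,"ty":0,"tz":0,"ax":0,"ay":0,"az":0},
    {"fingers":1,"tx":0,"ty":0,"tz":0,"ax":0,"ay":0,"az":0},
  ],
)

```text
time_s: 4.92
tcp_pos: [0.4895, 0.3062, 0.0619]
ee_rot: [[0.0, -0.999, -0.046], [0.0, -0.046, 0.999], [-1.0, -0.0, 0.0]]
wrist_force: [1.1, 0.2, -0.6]
gripper_width: 0.25
```

Call:
play_rows(
  commands=[
    {"fingers":1,"tx":-0.02,"ty":0,"tz":0,"ax":0,"ay":0,"az":0},
    {"fingers":1,"tx":-0.06,"ty":0,"tz":0,"ax":0,"ay":0,"az":0},
    {"fingers":1,"tx":-0.11,"ty":0,"tz":0,"ax":0,"ay":0,"az":0},
    {"fingers":1,"tx":-0.16,"ty":0,"tz":0,"ax":0,"ay":0,"az":0},
    {"fingers":1,"tx":-0.184,"ty":0,"tz":0,"ax":0,"ay":0,"az":0},
  ],
)

```text
time_s: 5.33
tcp_pos: [0.4907, 0.307, 0.2046]
ee_rot: [[0.005, -0.999, -0.047], [0.004, -0.047, 0.999], [-1.0, -0.005, 0.004]]
wrist_force: [0.2, 0.6, -0.8]
gripper_width: 0.25
```

```bash
python3 go.py .417 .0286 .2 -1.45
```

```text
t 5.33 tcp [0.4907 0.307  0.2046] F [ 0.2  0.6 -0.8] w 0.25
txyz [ 0.0042  0.1155 -0.3663] axyz [0.0229 0.0012 0.0016]
```

Call:
play_rows(
  commands=[
    {"fingers":1,"tx":0,"ty":0.03,"tz":-0.09,"ax":0.006,"ay":0,"az":0},
    {"fingers":1,"tx":0,"ty":0.045,"tz":-0.14,"ax":0.01,"ay":0,"az":0},
    {"fingers":1,"tx":0,"ty":0.06,"tz":-0.19,"ax":0.012,"ay":0,"az":0},
    {"fingers":1,"tx":0,"ty":0.075,"tz":-0.24,"ax":0.015,"ay":0,"az":0},
    {"fingers":1,"tx":0,"ty":0.09,"tz":-0.29,"ax":0.018,"ay":0,"az":0},
  ],
)

```text
time_s: 5.75
tcp_pos: [0.435, 0.1027, 0.1994]
ee_rot: [[-0.002, -1.0, 0.011], [-0.0, 0.011, 1.0], [-1.0, 0.002, -0.0]]
wrist_force: [1.2, -0.5, -1.5]
gripper_width: 0.251
```

```bash
python3 go.py .417 .0286 .2 -1.45
```

```text
t 5.75 tcp [0.435  0.1027 0.1994] F [ 1.2 -0.5 -1.5] w 0.251
txyz [-0.0008  0.0229 -0.099 ] axyz [ 0.0047 -0.0002 -0.0005]
```

Call:
play_rows(
  commands=[
    {"fingers":1,"tx":0,"ty":0.012,"tz":-0.05,"ax":0.005,"ay":0,"az":0},
    {"fingers":1,"tx":0,"ty":0.022,"tz":-0.09,"ax":0.005,"ay":0,"az":0},
    {"fingers":1,"tx":0,"ty":0.0225,"tz":-0.098,"ax":0.005,"ay":0,"az":0},
    {"fingers":1,"tx":0,"ty":0.0225,"tz":-0.098,"ax":0.005,"ay":0,"az":0},
    {"fingers":1,"tx":0,"ty":0.0225,"tz":-0.098,"ax":0.005,"ay":0,"az":0},
  ],
)

```text
time_s: 6.17
tcp_pos: [0.4191, 0.0313, 0.1999]
ee_rot: [[0.0, -1.0, 0.027], [0.0, 0.027, 1.0], [-1.0, -0.0, 0.0]]
wrist_force: [-0.2, 0.3, -2.2]
gripper_width: 0.253
```

```bash
python3 go.py .417 .0286 .145 -1.45
```

```text
t 6.17 tcp [0.4191 0.0313 0.1999] F [-0.2  0.3 -2.2] w 0.253
txyz [ 0.0732  0.0027 -0.0037] axyz [-0.0006  0.0001  0.0001]
```

Call:
play_rows(
  commands=[
    {"fingers":1,"tx":0.03,"ty":0.001,"tz":-0.002,"ax":0,"ay":0,"az":0},
    {"fingers":1,"tx":0.06,"ty":0.0027,"tz":-0.0037,"ax":0,"ay":0,"az":0},
    {"fingers":1,"tx":0.073,"ty":0.0027,"tz":-0.0037,"ax":0,"ay":0,"az":0},
    {"fingers":1,"tx":0.073,"ty":0.0027,"tz":-0.0037,"ax":0,"ay":0,"az":0},
    {"fingers":1,"tx":0.073,"ty":0.0027,"tz":-0.0037,"ax":0,"ay":0,"az":0},
  ],
)

```text
time_s: 6.58
tcp_pos: [0.4175, 0.0296, 0.1449]
ee_rot: [[-0.001, -1.0, 0.024], [-0.001, 0.024, 1.0], [-1.0, 0.001, -0.001]]
wrist_force: [-0.2, -0.3, -1.4]
gripper_width: 0.253
```

```bash
cat > look.py <<'E'
import sys; from h import *
n=sys.argv[1]; a,b,w,hh,k=map(int,sys.argv[2:7]); cam=sys.argv[7] if len(sys.argv)>7 else "side"
D=np.load("fit.npz")["D"]; s=r.sense(); R=np.array(s["ee_rot"]); yaw=np.arctan2(-R[1,1],-R[0,1])
print(s["tcp_pos"].round(4),np.degrees(yaw).round(2),np.round(s["wrist_force"],1))
p=viewer.capture(cam); im=cv2.resize(np.ascontiguousarray(p["image"][b:b+hh,a:a+w,::-1]),None,fx=k,fy=k,interpolation=cv2.INTER_CUBIC); im=np.clip(im*1.5,0,255).astype(np.uint8)
P=s["tcp_pos"]; outline(im,p,LIFT,(P[0],P[1],P[2]-.0559,yaw),k,a,b,(0,255,0))
if len(sys.argv)<=8: outline(im,p,LID(D[3]*1000),(D[0],D[1],0,D[2]),k,a,b,(255,0,255))
cv2.imwrite(f"pics/{n}.png",im)
E
python3 look.py a1 210 130 150 110 5
```

```text
[0.4175 0.0296 0.1449] -1.4 [-0.2 -0.3 -1.4]
```

View pics/a1.png

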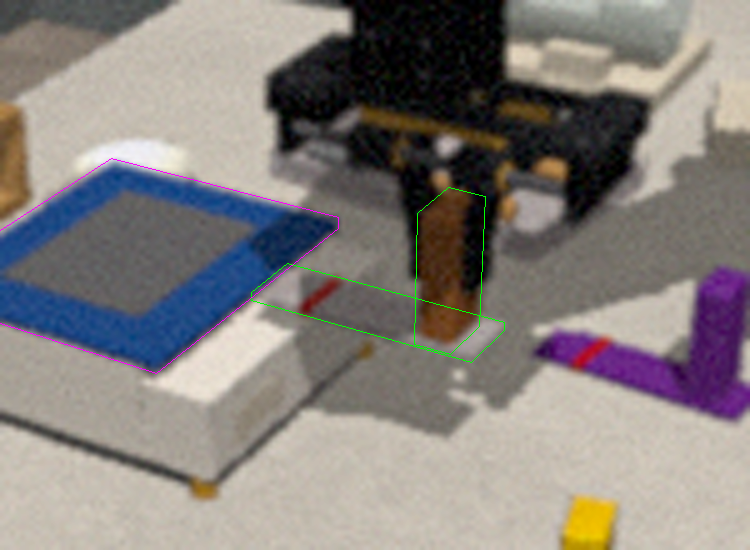

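Call:
play_rows(
  commands=[
    {"fingers":1,"tx":0.01,"ty":0,"tz":0,"ax":0,"ay":0,"az":0},
    {"fingers":1,"tx":0.018,"ty":0,"tz":0,"ax":0,"ay":0,"az":0},
    {"fingers":1,"tx":0.0205,"ty":0,"tz":0,"ax":0,"ay":0,"az":0},
    {"fingers":1,"tx":0.0205,"ty":0,"tz":0,"ax":0,"ay":0,"az":0},
    {"fingers":1,"tx":0.0205,"ty":0,"tz":0,"ax":0,"ay":0,"az":0},
  ],
)

```text
time_s: 7.05
tcp_pos: [0.4171, 0.0286, 0.1298]
ee_rot: [[0.0, -1.0, 0.026], [-0.0, 0.026, 1.0], [-1.0, -0.0, -0.0]]
wrist_force: [0.7, -0.6, -0.9]
gripper_width: 0.252
```

Call:
play_rows(
  commands=[
    {"fingers":1,"tx":0.0007,"ty":0,"tz":0,"ax":0,"ay":0,"az":0},
    {"fingers":1,"tx":0.0013,"ty":0,"tz":0,"ax":0,"ay":0,"az":0},
    {"fingers":1,"tx":0.0013,"ty":0,"tz":0,"ax":0,"ay":0,"az":0},
  ],
)

```text
time_s: 7.3
tcp_pos: [0.4171, 0.0286, 0.1289]
ee_rot: [[0.0, -1.0, 0.026], [0.0, 0.026, 1.0], [-1.0, -0.0, 0.0]]
wrist_force: [-0.0, -0.4, -2.4]
gripper_width: 0.251
```

Call:
play_rows(
  commands=[
    {"fingers":1,"tx":0.0007,"ty":0,"tz":0,"ax":0,"ay":0,"az":0},
    {"fingers":1,"tx":0.0013,"ty":0,"tz":0,"ax":0,"ay":0,"az":0},
    {"fingers":1,"tx":0.0013,"ty":0,"tz":0,"ax":0,"ay":0,"az":0},
  ],
)

```text
time_s: 7.55
tcp_pos: [0.417, 0.0286, 0.1278]
ee_rot: [[-0.0, -1.0, 0.026], [-0.0, 0.026, 1.0], [-1.0, 0.0, -0.0]]
wrist_force: [-0.2, 0.0, -2.6]
gripper_width: 0.251
```

Call:
play_rows(
  commands=[
    {"fingers":1,"tx":0.0007,"ty":0,"tz":0,"ax":0,"ay":0,"az":0},
    {"fingers":1,"tx":0.0013,"ty":0,"tz":0,"ax":0,"ay":0,"az":0},
    {"fingers":1,"tx":0.0013,"ty":0,"tz":0,"ax":0,"ay":0,"az":0},
  ],
)

```text
time_s: 7.8
tcp_pos: [0.4169, 0.0286, 0.1267]
ee_rot: [[-0.0, -1.0, 0.026], [-0.0, 0.026, 1.0], [-1.0, 0.0, -0.0]]
wrist_force: [0.2, -0.3, -1.2]
gripper_width: 0.249
```

Call:
play_rows(
  commands=[
    {"fingers":1,"tx":0.0007,"ty":0,"tz":0,"ax":0,"ay":0,"az":0},
    {"fingers":1,"tx":0.0007,"ty":0,"tz":0,"ax":0,"ay":0,"az":0},
    {"fingers":1,"tx":0.0007,"ty":0,"tz":0,"ax":0,"ay":0,"az":0},
  ],
)

```text
time_s: 8.05
tcp_pos: [0.417, 0.0286, 0.1263]
ee_rot: [[-0.0, -1.0, 0.026], [-0.0, 0.026, 1.0], [-1.0, 0.0, -0.0]]
wrist_force: [0.2, -0.3, -1.9]
gripper_width: 0.254
```

Call:
play_rows(
  commands=[
    {"fingers":1,"tx":0.0007,"ty":0,"tz":0,"ax":0,"ay":0,"az":0},
    {"fingers":1,"tx":0.0007,"ty":0,"tz":0,"ax":0,"ay":0,"az":0},
    {"fingers":1,"tx":0.0007,"ty":0,"tz":0,"ax":0,"ay":0,"az":0},
  ],
)

```text
time_s: 8.3
tcp_pos: [0.417, 0.0286, 0.1258]
ee_rot: [[-0.0, -1.0, 0.026], [-0.0, 0.026, 1.0], [-1.0, 0.0, -0.0]]
wrist_force: [-0.9, 0.3, -1.7]
gripper_width: 0.25
```

Call:
play_rows(
  commands=[
    {"fingers":1,"tx":0.0007,"ty":0,"tz":0,"ax":0,"ay":0,"az":0},
    {"fingers":1,"tx":0.0007,"ty":0,"tz":0,"ax":0,"ay":0,"az":0},
    {"fingers":1,"tx":0.0007,"ty":0,"tz":0,"ax":0,"ay":0,"az":0},
  ],
)

```text
time_s: 8.55
tcp_pos: [0.417, 0.0286, 0.1253]
ee_rot: [[-0.0, -1.0, 0.026], [-0.0, 0.026, 1.0], [-1.0, 0.0, -0.0]]
wrist_force: [0.1, -0.5, -2.1]
gripper_width: 0.247
```

Call:
play_rows(
  commands=[
    {"fingers":1,"tx":0.0007,"ty":0,"tz":0,"ax":0,"ay":0,"az":0},
    {"fingers":1,"tx":0.0007,"ty":0,"tz":0,"ax":0,"ay":0,"az":0},
    {"fingers":1,"tx":0.0007,"ty":0,"tz":0,"ax":0,"ay":0,"az":0},
  ],
)

```text
time_s: 8.8
tcp_pos: [0.417, 0.0286, 0.1247]
ee_rot: [[-0.0, -1.0, 0.026], [-0.0, 0.026, 1.0], [-1.0, 0.0, -0.0]]
wrist_force: [-0.1, 0.3, -2.7]
gripper_width: 0.247
```

Call:
play_rows(
  commands=[
    {"fingers":1,"tx":0.0007,"ty":0,"tz":0,"ax":0,"ay":0,"az":0},
    {"fingers":1,"tx":0.0007,"ty":0,"tz":0,"ax":0,"ay":0,"az":0},
    {"fingers":1,"tx":0.0007,"ty":0,"tz":0,"ax":0,"ay":0,"az":0},
  ],
)

```text
time_s: 9.05
tcp_pos: [0.417, 0.0286, 0.1245]
ee_rot: [[0.0, -1.0, 0.026], [0.0, 0.026, 1.0], [-1.0, -0.0, 0.0]]
wrist_force: [-3.2, -0.6, 2.3]
gripper_width: 0.251
```

Contact at TCP z ≈ 0.1246, so the step is at about 68.7 mm (h ≈ 8.7, and the image fit gave 9). I'll raise it 2 mm to centre it in the gap and then slide in.

Call:
play_rows(
  commands=[
    {"fingers":1,"tx":-0.0027,"ty":0,"tz":0,"ax":0,"ay":0,"az":0},
    {"fingers":1,"tx":-0.0027,"ty":0,"tz":0,"ax":0,"ay":0,"az":0},
    {"fingers":1,"tx":-0.0027,"ty":-0.004,"tz":0,"ax":0,"ay":0,"az":0},
    {"fingers":1,"tx":-0.0027,"ty":-0.01,"tz":0,"ax":0,"ay":0,"az":0},
    {"fingers":1,"tx":-0.0027,"ty":-0.01,"tz":0,"ax":0,"ay":0,"az":0},
  ],
)

```text
time_s: 9.47
tcp_pos: [0.4256, 0.0286, 0.1262]
ee_rot: [[0.001, -1.0, 0.026], [0.0, 0.026, 1.0], [-1.0, -0.001, 0.0]]
wrist_force: [0.3, 0.1, -1.9]
gripper_width: 0.248
```

Call:
play_rows(
  commands=[
    {"fingers":1,"tx":0,"ty":-0.003,"tz":0,"ax":0,"ay":0,"az":0},
    {"fingers":1,"tx":0,"ty":-0.006,"tz":0,"ax":0,"ay":0,"az":0},
    {"fingers":1,"tx":0,"ty":-0.009,"tz":0,"ax":0,"ay":0,"az":0},
    {"fingers":1,"tx":0,"ty":-0.012,"tz":0,"ax":0,"ay":0,"az":0},
    {"fingers":1,"tx":0,"ty":-0.012,"tz":0,"ax":0,"ay":0,"az":0},
  ],
)

```text
time_s: 9.88
tcp_pos: [0.4341, 0.0282, 0.1263]
ee_rot: [[0.0, -1.0, 0.026], [0.0, 0.026, 1.0], [-1.0, -0.0, 0.0]]
wrist_force: [-0.4, 0.0, -1.4]
gripper_width: 0.253
```

Call:
play_rows(
  commands=[
    {"fingers":1,"tx":0,"ty":-0.005,"tz":0,"ax":0,"ay":0,"az":0},
    {"fingers":1,"tx":0,"ty":-0.011,"tz":0,"ax":0,"ay":0,"az":0},
    {"fingers":1,"tx":0,"ty":-0.016,"tz":0,"ax":0,"ay":0,"az":0},
    {"fingers":1,"tx":0,"ty":-0.016,"tz":0,"ax":0,"ay":0,"az":0},
  ],
)

```text
time_s: 10.22
tcp_pos: [0.4466, 0.028, 0.1264]
ee_rot: [[0.001, -1.0, 0.026], [0.0, 0.026, 1.0], [-1.0, -0.001, 0.0]]
wrist_force: [0.8, -0.1, -2.2]
gripper_width: 0.247
```

Call:
play_rows(
  commands=[
    {"fingers":1,"tx":0,"ty":-0.005,"tz":0,"ax":0,"ay":0,"az":0},
    {"fingers":1,"tx":0,"ty":-0.011,"tz":0,"ax":0,"ay":0,"az":0},
    {"fingers":1,"tx":0,"ty":-0.016,"tz":0,"ax":0,"ay":0,"az":0},
    {"fingers":1,"tx":0,"ty":-0.016,"tz":0,"ax":0,"ay":0,"az":0},
  ],
)

```text
time_s: 10.55
tcp_pos: [0.4586, 0.0277, 0.1263]
ee_rot: [[0.001, -1.0, 0.026], [0.0, 0.026, 1.0], [-1.0, -0.001, 0.0]]
wrist_force: [1.2, -0.2, -1.9]
gripper_width: 0.252
```

```bash
python3 look.py a2 230 140 100 75 8
```

```text
[0.4586 0.0277 0.1263] -1.51 [ 1.2 -0.2 -1.9]
```

View pics/a2.png

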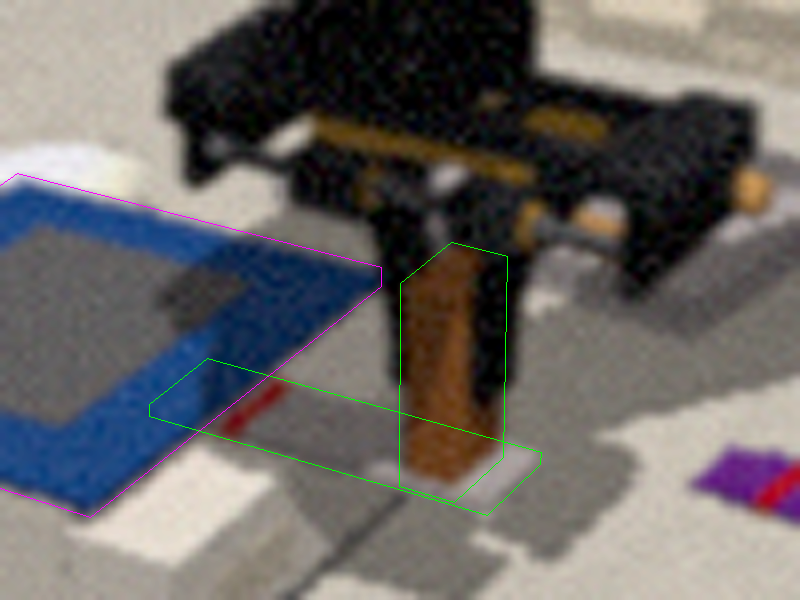

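```bash
cat > band.py <<'E'
from h import *
s=r.sense();P=s["tcp_pos"];R=np.array(s["ee_rot"]);ux=-R[:2,1];uy=np.array([-ux[1],ux[0]]);D=np.load("fit.npz")["D"]
zt=P[2]-.0559+.005
cx=np.array([np.cos(D[2]),np.sin(D[2])])
for n in("side","top"):
    p=viewer.capture(n); im=p["image"].astype(int)
    red=(im[...,0]>1.8*im[...,1])&(im[...,0]>1.8*im[...,2])&(im[...,0]>40)
    C=[]
    for v,u in np.argwhere(red):
        X=world(p,(u,v),zt); q=X[:2]-P[:2]; a,b=q@ux,q@uy
        if abs(b)<.019 and .06<a<.1: C.append((a,b,im[v,u,0],(X[:2]-D[:2])@cx))
    C=np.array(C)
    if len(C): print(n,len(C),"along blade mm (exp 77..85)",(np.percentile(C[:,0],[5,50,95])*1000).round(1),"case x",(np.percentile(C[:,3],[5,50,95])*1000).round(1), "b",(C[:,1].min()*1e3).round(),(C[:,1].max()*1e3).round())
    # red-ness profile along the blade
    for a in np.arange(.068,.096,.002):
        v=[]
        for b in np.linspace(-.012,.012,13):
            X=np.r_[P[:2]+a*ux+b*uy,zt]; u=proj(p,X[None])[0]; v.append(cv2.getRectSubPix(p["image"],(1,1),tuple(map(float,u)))[0,0].astype(float))
        X=np.r_[P[:2]+a*ux,zt]; print(round(a*1000),np.mean(v,0).round().astype(int).tolist(),"cx",round(((X[:2]-D[:2])@cx)*1000,1),end=" | ")
    print()
E
python3 band.py
```

```text
side 15 along blade mm (exp 77..85) [77.4 80.7 84.5] case x [-96.5 -93.2 -89.4] b -15.0 16.0
68 [66, 62, 62] cx -105.9 | 70 [66, 61, 60] cx -103.9 | 72 [66, 58, 57] cx -101.9 | 74 [67, 50, 49] cx -99.9 | 76 [68, 38, 37] cx -97.9 | 78 [70, 26, 25] cx -95.9 | 80 [71, 22, 21] cx -93.9 | 82 [71, 28, 27] cx -91.9 | 84 [69, 38, 37] cx -89.9 | 86 [62, 44, 45] cx -87.9 | 88 [52, 44, 48] cx -85.9 | 90 [39, 39, 49] cx -83.9 | 92 [24, 33, 48] cx -81.9 | 94 [13, 28, 49] cx -79.9 | 
68 [57, 45, 35] cx -105.9 | 70 [57, 45, 34] cx -103.9 | 72 [56, 45, 34] cx -101.9 | 74 [56, 44, 34] cx -99.9 | 76 [55, 44, 34] cx -97.9 | 78 [55, 44, 34] cx -95.9 | 80 [55, 44, 34] cx -93.9 | 82 [55, 44, 34] cx -91.9 | 84 [55, 44, 34] cx -89.9 | 86 [55, 44, 34] cx -87.9 | 88 [55, 44, 34] cx -85.9 | 90 [55, 44, 34] cx -83.9 | 92 [54, 43, 33] cx -81.9 | 94 [55, 43, 33] cx -79.9 |
```

Call:
play_rows(
  commands=[
    {"fingers":1,"tx":0,"ty":-0.003,"tz":0,"ax":0,"ay":0,"az":0},
    {"fingers":1,"tx":0,"ty":-0.0065,"tz":0,"ax":0,"ay":0,"az":0},
    {"fingers":1,"tx":0,"ty":-0.0065,"tz":0,"ax":0,"ay":0,"az":0},
    {"fingers":1,"tx":0,"ty":-0.0065,"tz":0,"ax":0,"ay":0,"az":0},
  ],
)

```text
time_s: 11.03
tcp_pos: [0.4625, 0.0274, 0.1263]
ee_rot: [[0.0, -1.0, 0.026], [0.0, 0.026, 1.0], [-1.0, -0.0, 0.0]]
wrist_force: [-0.4, -0.4, -1.7]
gripper_width: 0.249
```

```bash
python3 band.py | grep -v "55, 4"; python3 go.py .464 .027 .13 -1.5
```

```text
side 16 along blade mm (exp 77..85) [77.1 80.1 83.2] case x [-92.2 -89.2 -86.1] b -17.0 17.0
68 [65, 62, 61] cx -101.3 | 70 [66, 60, 61] cx -99.3 | 72 [66, 57, 57] cx -97.3 | 74 [68, 49, 49] cx -95.3 | 76 [70, 39, 38] cx -93.3 | 78 [70, 26, 25] cx -91.3 | 80 [69, 15, 17] cx -89.3 | 82 [63, 13, 19] cx -87.3 | 84 [52, 17, 27] cx -85.3 | 86 [38, 21, 36] cx -83.3 | 88 [24, 23, 44] cx -81.3 | 90 [13, 25, 48] cx -79.3 | 92 [10, 27, 52] cx -77.3 | 94 [9, 28, 52] cx -75.3 | 
t 11.13 tcp [0.4623 0.0274 0.1262] F [-0.1 -0.2 -2. ] w 0.254
txyz [-0.0051 -0.0023 -0.0004] axyz [-0.0001 -0.     -0.0001]
```

Call:
play_rows(
  commands=[
    {"fingers":1,"tx":-0.003,"ty":0,"tz":0,"ax":0,"ay":0,"az":0},
    {"fingers":1,"tx":-0.006,"ty":0,"tz":0,"ax":0,"ay":0,"az":0},
    {"fingers":1,"tx":-0.0104,"ty":0,"tz":0,"ax":0,"ay":0,"az":0},
    {"fingers":1,"tx":-0.0168,"ty":-0.0004,"tz":0,"ax":0,"ay":0,"az":0},
    {"fingers":1,"tx":-0.0233,"ty":-0.001,"tz":0,"ax":0,"ay":0,"az":0},
  ],
)

```text
time_s: 11.55
tcp_pos: [0.4626, 0.0273, 0.1438]
ee_rot: [[-0.001, -1.0, 0.027], [-0.0, 0.027, 1.0], [-1.0, 0.001, -0.0]]
wrist_force: [0.5, -0.6, -5.8]
gripper_width: 0.248
```

```bash
cat > lid.py <<'E'
import sys
from h import *
# fit lid angle from the side picture (+ top), print; also lifter pitch
D=np.load("fit.npz")["D"]; h=.0087
def parts(th):
    P=box(-172,0,-100,100,0,8)[:]; c,s=np.cos(th),np.sin(th)
    P=P@np.array([[c,0,-s],[0,1,0],[s,0,c]]); P=P+[.085,0,.0685+h]; return [P]
s=r.sense(); print(s["tcp_pos"].round(4),np.round(s["wrist_force"],1),np.round(s["moment"],2))
th0=np.radians(float(sys.argv[1]))
vs=[(p,pick("lid",p,proj(p,W(parts(th0)[0],D[0],D[1],0,D[2])).mean(0))) for p in map(viewer.capture,("side",))]
def soft(m,p):  # ignore parts hidden by the hand: score only image-left outline by IoU
    return m
v,f=fit(vs,lambda v:(parts(v[0]),(D[0],D[1],0,D[2])),[th0],[.1]); print("lid deg",np.degrees(v).round(1),"cost",round(f,3))
if len(sys.argv)>2:
    p=viewer.capture("side"); a,b,w,hh,k=220,110,130,97,6
    im=np.clip(cv2.resize(np.ascontiguousarray(p["image"][b:b+hh,a:a+w,::-1]),None,fx=k,fy=k,interpolation=cv2.INTER_CUBIC)*1.5,0,255).astype(np.uint8)
    R=np.array(s["ee_rot"]);P=s["tcp_pos"];yaw=np.arctan2(-R[1,1],-R[0,1])
    outline(im,p,LIFT,(P[0],P[1],P[2]-.0559,yaw),k,a,b,(0,255,0)); outline(im,p,parts(v[0]),(D[0],D[1],0,D[2]),k,a,b,(255,0,255)); cv2.imwrite(f"pics/{sys.argv[2]}.png",im)
E
python3 lid.py 6 a3
```

```text
[0.4626 0.0273 0.1438] [ 0.5 -0.6 -5.8] [0.01 0.12 0.02]
lid deg [5.7] cost 0.05
```

View pics/a3.png

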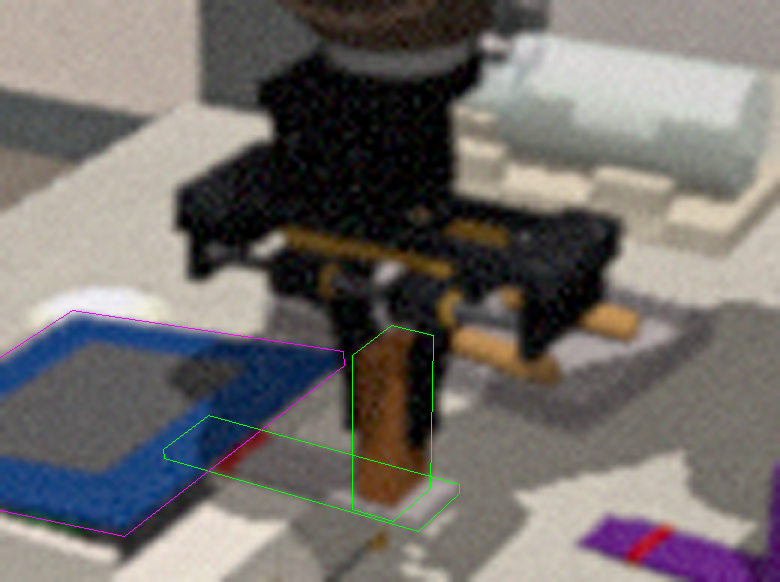

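Call:
play_rows(
  commands=[
    {"fingers":1,"tx":-0.0064,"ty":-0.0008,"tz":0,"ax":0,"ay":0,"az":0},
    {"fingers":1,"tx":-0.0128,"ty":-0.0017,"tz":0,"ax":0,"ay":0,"az":0},
    {"fingers":1,"tx":-0.0192,"ty":-0.0029,"tz":0,"ax":0,"ay":0,"az":0},
    {"fingers":1,"tx":-0.0255,"ty":-0.0044,"tz":0,"ax":0,"ay":0,"az":0},
    {"fingers":1,"tx":-0.0319,"ty":-0.0061,"tz":0,"ax":0,"ay":0,"az":0},
  ],
)

```text
time_s: 12.12
tcp_pos: [0.4672, 0.0271, 0.1679]
ee_rot: [[-0.001, -1.0, 0.027], [-0.0, 0.027, 1.0], [-1.0, 0.001, -0.0]]
wrist_force: [0.1, 0.4, -5.5]
gripper_width: 0.252
```

Call:
play_rows(
  commands=[
    {"fingers":1,"tx":-0.0061,"ty":-0.0019,"tz":0,"ax":0,"ay":0,"az":0},
    {"fingers":1,"tx":-0.0123,"ty":-0.004,"tz":0,"ax":0,"ay":0,"az":0},
    {"fingers":1,"tx":-0.0184,"ty":-0.0064,"tz":0,"ax":0,"ay":0,"az":0},
    {"fingers":1,"tx":-0.0243,"ty":-0.0089,"tz":0,"ax":0,"ay":0,"az":0},
    {"fingers":1,"tx":-0.0303,"ty":-0.0116,"tz":0,"ax":0,"ay":0,"az":0},
  ],
)

```text
time_s: 12.53
tcp_pos: [0.4757, 0.0268, 0.1905]
ee_rot: [[-0.002, -1.0, 0.027], [-0.0, 0.027, 1.0], [-1.0, 0.002, -0.0]]
wrist_force: [-3.1, 0.5, -4.7]
gripper_width: 0.257
```

```bash
python3 lid.py 26
```

```text
[0.4757 0.0268 0.1905] [-3.1  0.5 -4.7] [0.3  1.41 0.1 ]
lid deg [25.1] cost 0.092
```

Call:
play_rows(
  commands=[
    {"fingers":1,"tx":-0.0057,"ty":-0.0029,"tz":0,"ax":0,"ay":0,"az":0},
    {"fingers":1,"tx":-0.0115,"ty":-0.0061,"tz":0,"ax":0,"ay":0,"az":0},
    {"fingers":1,"tx":-0.0169,"ty":-0.0095,"tz":0,"ax":0,"ay":0,"az":0},
    {"fingers":1,"tx":-0.0224,"ty":-0.0129,"tz":0,"ax":0,"ay":0,"az":0},
    {"fingers":1,"tx":-0.0277,"ty":-0.0167,"tz":0,"ax":0,"ay":0,"az":0},
  ],
)

```text
time_s: 13.05
tcp_pos: [0.4889, 0.0266, 0.2116]
ee_rot: [[-0.001, -1.0, 0.026], [-0.0, 0.026, 1.0], [-1.0, 0.001, -0.0]]
wrist_force: [-3.2, -0.0, -3.6]
gripper_width: 0.251
```

```bash
python3 lid.py 36 a4
```

```text
[0.4889 0.0266 0.2116] [-3.2 -0.  -3.6] [ 0.11  1.56 -0.03]
lid deg [35.3] cost 0.159
```

View pics/a4.png

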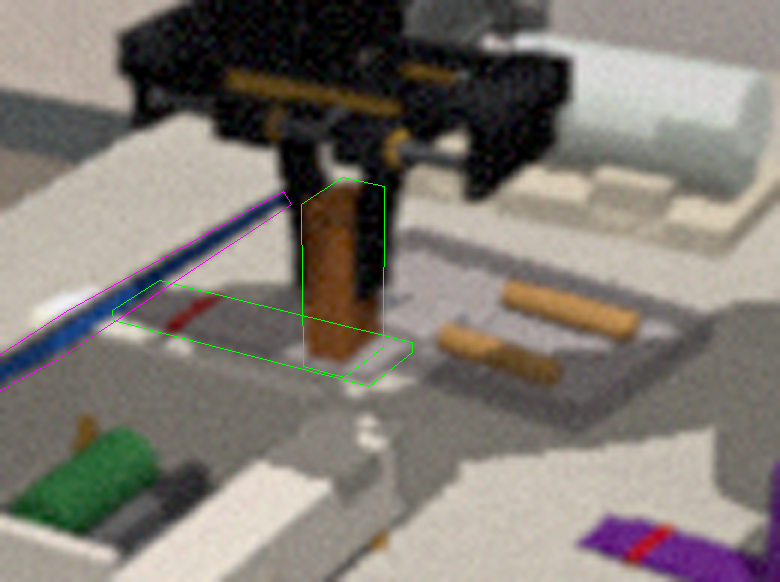

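Call:
play_rows(
  commands=[
    {"fingers":1,"tx":-0.0055,"ty":-0.004,"tz":0,"ax":0,"ay":0,"az":0},
    {"fingers":1,"tx":-0.0115,"ty":-0.009,"tz":0,"ax":0,"ay":0,"az":0},
    {"fingers":1,"tx":-0.0115,"ty":-0.009,"tz":0,"ax":0,"ay":0,"az":0},
    {"fingers":1,"tx":-0.0115,"ty":-0.009,"tz":0,"ax":0,"ay":0,"az":0},
  ],
)

```text
time_s: 13.53
tcp_pos: [0.4967, 0.0266, 0.2206]
ee_rot: [[0.002, -1.0, 0.026], [0.0, 0.026, 1.0], [-1.0, -0.002, 0.0]]
wrist_force: [-0.9, -0.3, -2.2]
gripper_width: 0.252
```

```bash
python3 lid.py 40
```

```text
[0.4967 0.0266 0.2206] [-0.9 -0.3 -2.2] [-0.09  0.64 -0.07]
lid deg [40.6] cost 0.16
```

Call:
play_rows(
  commands=[
    {"fingers":1,"tx":0.003,"ty":0.002,"tz":0,"ax":0,"ay":0,"az":0},
    {"fingers":1,"tx":0.006,"ty":0.01,"tz":0,"ax":0,"ay":0,"az":0},
    {"fingers":1,"tx":0.006,"ty":0.03,"tz":0,"ax":0,"ay":0,"az":0},
    {"fingers":1,"tx":0.006,"ty":0.06,"tz":0,"ax":0,"ay":0,"az":0},
    {"fingers":1,"tx":0.006,"ty":0.09,"tz":0,"ax":0,"ay":0,"az":0},
  ],
)

```text
time_s: 14.05
tcp_pos: [0.4278, 0.0284, 0.2151]
ee_rot: [[0.001, -1.0, 0.027], [0.0, 0.027, 1.0], [-1.0, -0.001, 0.0]]
wrist_force: [-0.2, 0.0, -2.0]
gripper_width: 0.253
```

```bash
python3 lid.py 40; python3 go.py .43 .25 .2 0
```

```text
[0.4278 0.0284 0.2151] [-0.2  0.  -2. ] [0.06 0.23 0.03]
lid deg [40.4] cost 0.206
t 14.15 tcp [0.4253 0.0279 0.2153] F [ 0.6 -0.3 -1.7] w 0.252
txyz [0.0206 0.0013 0.2962] axyz [-0.0081  0.0002 -0.0001]
```

Call:
play_rows(
  commands=[
    {"fingers":1,"tx":0,"ty":0,"tz":0.05,"ax":-0.002,"ay":0,"az":0},
    {"fingers":1,"tx":0.005,"ty":0.001,"tz":0.1,"ax":-0.004,"ay":0,"az":0},
    {"fingers":1,"tx":0.01,"ty":0.001,"tz":0.15,"ax":-0.006,"ay":0,"az":0},
    {"fingers":1,"tx":0.015,"ty":0.001,"tz":0.2,"ax":-0.008,"ay":0,"az":0},
    {"fingers":1,"tx":0.02,"ty":0.001,"tz":0.25,"ax":-0.008,"ay":0,"az":0},
  ],
)

```text
time_s: 14.57
tcp_pos: [0.4328, 0.218, 0.2007]
ee_rot: [[0.002, -1.0, 0.001], [0.002, 0.001, 1.0], [-1.0, -0.002, 0.002]]
wrist_force: [0.4, 1.3, -2.3]
gripper_width: 0.248
```

```bash
python3 go.py .49 .306 .12 2.65
```

```text
t 14.57 tcp [0.4328 0.218  0.2007] F [ 0.4  1.3 -2.3] w 0.248
txyz [ 0.108  -0.0759  0.1171] axyz [-0.0149  0.0005  0.0008]
```

Call:
play_rows(
  commands=[
    {"fingers":1,"tx":0.02,"ty":-0.025,"tz":0.04,"ax":-0.005,"ay":0,"az":0},
    {"fingers":1,"tx":0.05,"ty":-0.05,"tz":0.08,"ax":-0.01,"ay":0,"az":0},
    {"fingers":1,"tx":0.08,"ty":-0.076,"tz":0.117,"ax":-0.015,"ay":0,"az":0},
    {"fingers":1,"tx":0.107,"ty":-0.076,"tz":0.117,"ax":-0.015,"ay":0,"az":0},
    {"fingers":1,"tx":0.107,"ty":-0.076,"tz":0.117,"ax":-0.015,"ay":0,"az":0},
  ],
)

```text
time_s: 14.98
tcp_pos: [0.4883, 0.3034, 0.1148]
ee_rot: [[-0.006, -0.999, -0.046], [-0.005, -0.046, 0.999], [-1.0, 0.007, -0.005]]
wrist_force: [-0.5, -1.8, -2.8]
gripper_width: 0.248
```

Call:
play_rows(
  commands=[
    {"fingers":1,"tx":0.025,"ty":0,"tz":0,"ax":0,"ay":0,"az":0},
    {"fingers":1,"tx":0.05,"ty":0,"tz":0,"ax":0,"ay":0,"az":0},
    {"fingers":1,"tx":0.065,"ty":0,"tz":0,"ax":0,"ay":0,"az":0},
    {"fingers":1,"tx":0.07,"ty":0,"tz":0,"ax":0,"ay":0,"az":0},
    {"fingers":1,"tx":0.07,"ty":0,"tz":0,"ax":0,"ay":0,"az":0},
  ],
)

```text
time_s: 15.4
tcp_pos: [0.4895, 0.303, 0.0677]
ee_rot: [[-0.0, -0.999, -0.046], [-0.001, -0.046, 0.999], [-1.0, 0.0, -0.001]]
wrist_force: [0.7, -0.3, -1.2]
gripper_width: 0.254
```

```bash
python3 go.py .49 .306 .0619 2.65
```

```text
t 15.4 tcp [0.4895 0.303  0.0677] F [ 0.7 -0.3 -1.2] w 0.254
txyz [ 0.0077 -0.0009  0.004 ] axyz [-0.0001 -0.0002 -0.    ]
```

Call:
play_rows(
  commands=[
    {"fingers":1,"tx":0.003,"ty":0,"tz":0.002,"ax":0,"ay":0,"az":0},
    {"fingers":1,"tx":0.006,"ty":0,"tz":0.004,"ax":0,"ay":0,"az":0},
    {"fingers":1,"tx":0.0075,"ty":0,"tz":0.004,"ax":0,"ay":0,"az":0},
    {"fingers":1,"tx":0.0078,"ty":0,"tz":0.004,"ax":0,"ay":0,"az":0},
    {"fingers":1,"tx":0.0078,"ty":0,"tz":0.004,"ax":0,"ay":0,"az":0},
  ],
)

```text
time_s: 15.82
tcp_pos: [0.4894, 0.3066, 0.062]
ee_rot: [[0.0, -0.999, -0.046], [0.0, -0.046, 0.999], [-1.0, -0.0, 0.0]]
wrist_force: [-0.2, 0.7, -1.1]
gripper_width: 0.253
```

Call:
play_rows(
  commands=[
    {"fingers":0.3,"tx":0,"ty":0,"tz":0,"ax":0,"ay":0,"az":0},
    {"fingers":0,"tx":0,"ty":0,"tz":0,"ax":0,"ay":0,"az":0},
    {"fingers":-1,"tx":0,"ty":0,"tz":0,"ax":0,"ay":0,"az":0},
    {"fingers":-1,"tx":0,"ty":0,"tz":0,"ax":0,"ay":0,"az":0},
    {"fingers":-1,"tx":0,"ty":0,"tz":0,"ax":0,"ay":0,"az":0},
  ],
)

```text
time_s: 16.23
tcp_pos: [0.4895, 0.3065, 0.0619]
ee_rot: [[0.0, -0.999, -0.046], [0.0, -0.046, 0.999], [-1.0, -0.0, 0.0]]
wrist_force: [0.7, 0.4, -0.3]
gripper_width: 0.546
```

Call:
play_rows(
  commands=[
    {"fingers":-1,"tx":0,"ty":0,"tz":0,"ax":0,"ay":0,"az":0},
    {"fingers":-1,"tx":0,"ty":0,"tz":0,"ax":0,"ay":0,"az":0},
    {"fingers":-1,"tx":0,"ty":0,"tz":0,"ax":0,"ay":0,"az":0},
    {"fingers":-1,"tx":0,"ty":0,"tz":0,"ax":0,"ay":0,"az":0},
    {"fingers":-1,"tx":0,"ty":0,"tz":0,"ax":0,"ay":0,"az":0},
  ],
)

```text
time_s: 16.65
tcp_pos: [0.4893, 0.3064, 0.0617]
ee_rot: [[-0.0, -0.999, -0.046], [-0.0, -0.046, 0.999], [-1.0, 0.0, -0.0]]
wrist_force: [-0.5, 0.2, -0.9]
gripper_width: 0.923
```

Call:
play_rows(
  commands=[
    {"fingers":-1,"tx":-0.02,"ty":0,"tz":0,"ax":0,"ay":0,"az":0},
    {"fingers":-1,"tx":-0.06,"ty":0,"tz":0,"ax":0,"ay":0,"az":0},
    {"fingers":-1,"tx":-0.11,"ty":0,"tz":0,"ax":0,"ay":0,"az":0},
    {"fingers":-1,"tx":-0.16,"ty":0,"tz":0,"ax":0,"ay":0,"az":0},
    {"fingers":-1,"tx":-0.2,"ty":0,"tz":0,"ax":0,"ay":0,"az":0},
  ],
)

```text
time_s: 17.07
tcp_pos: [0.4898, 0.3066, 0.2147]
ee_rot: [[0.002, -0.999, -0.046], [0.002, -0.046, 0.999], [-1.0, -0.002, 0.001]]
wrist_force: [0.7, 1.1, 0.7]
gripper_width: 0.994
```

Call:
play_rows(
  commands=[
    {"fingers":-1,"tx":-0.03,"ty":0.05,"tz":0,"ax":0,"ay":0,"az":0},
    {"fingers":-1,"tx":-0.06,"ty":0.1,"tz":0,"ax":0,"ay":0,"az":0},
    {"fingers":-1,"tx":-0.07,"ty":0.12,"tz":0,"ax":0,"ay":0,"az":0},
    {"fingers":-1,"tx":-0.07,"ty":0.12,"tz":0,"ax":0,"ay":0,"az":0},
    {"fingers":-1,"tx":-0.07,"ty":0.12,"tz":0,"ax":0,"ay":0,"az":0},
  ],
)

```text
time_s: 17.48
tcp_pos: [0.3989, 0.3026, 0.2654]
ee_rot: [[0.002, -0.999, -0.047], [0.002, -0.047, 0.999], [-1.0, -0.002, 0.002]]
wrist_force: [-0.1, -0.5, 0.4]
gripper_width: 0.997
```

```bash
python3 lid.py 40
python3 - <<'E'
from h import *
p=viewer.capture("side"); im=np.clip(p["image"][90:330,100:420,::-1]*1.4,0,255).astype(np.uint8)
cv2.imwrite("pics/end.png",cv2.resize(im,(800,600),interpolation=cv2.INTER_CUBIC))
E
```

```text
[0.3989 0.3026 0.2654] [-0.1 -0.5  0.4] [-0.01  0.09  0.04]
lid deg [39.1] cost 0.629
```

View pics/end.png

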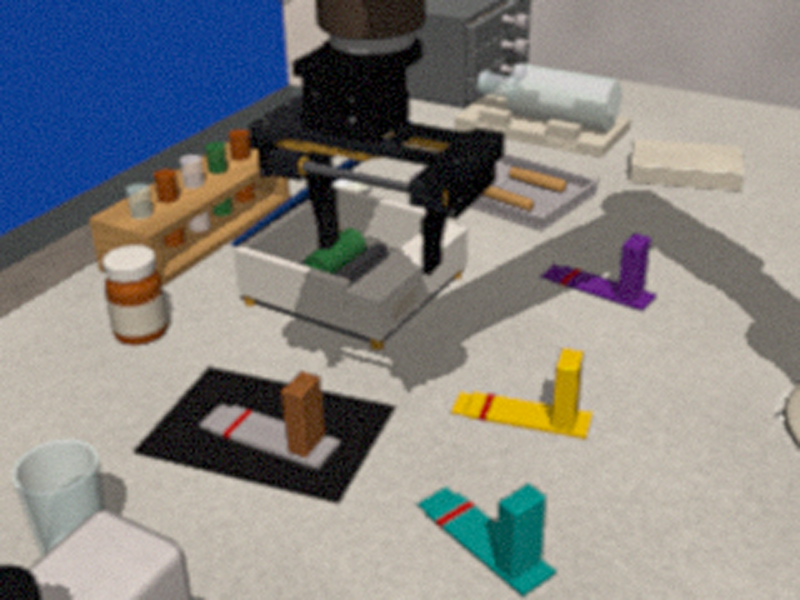

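The blade lies flat on the pad at about (270,430), the lid stands open, and the green bottle is in its foam. The hand hides the lid in this view, so I'll check the angle once from the top camera and then hand in.

```bash
sed 's/("side",)/("top",)/' lid.py > lidt.py; python3 lidt.py 40; python3 -c "
from station import job; print(job.finish_job())"
```

```text
[0.3997 0.3021 0.2632] [-0.2 -0.  -0.7] [-0.03  0.08  0.02]
lid deg [41.1] cost 0.038
the job is handed in; nothing more can be done
None
```

The job is done and handed in at about 17.6 s of the 72 s allowed; handing in reports no verdict.

- **Finding the gap:** I picked up the steel blade with the wooden handle and lowered it onto the step until it touched. That put the step at about 68.7 mm, so the case was raised about 8.7 mm. The camera fit had given 9 mm.
- **Inserting:** The blade went in level, centred in the gap, to about 32 mm. The red band was at the lid's edge by both the arm's position and the picture, and I felt no contact on the way in.
- **Raising the lid:** I lifted it with the blade tip along the hinge's arc, drew the blade out, and laid it back on the pad about where it started. The largest wrist force I saw in the readings was about 6 N.

**Last checks:**
- The lid stood at 40.4° from the side view just after I withdrew the blade, and at 41.1° from the top view at the end.
- One other end-of-job side fit read 39.1°, but it is not reliable because the hand was in front of the lid.
- In the last picture the blade was flat on the pad, the bottle was in its foam, and the look-alikes and the other things in view looked untouched. The hand was clear of everything.

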